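# Close a split flow cell between its two jars and hold it shut

## Task

First set the lower half of the flow cell (the block with two upright dowels) down flat on the bench midway between the two capped jars, in line with them, and let go of it. Then fit the upper half (the plate with two holes and a grip rib) onto the dowels, thick dowel in the wide hole, press it down against the sprung seal until the halves meet flush, and finish while still holding them pressed together. Leave the jars, the tube rack and the calculator where they stand.

Things in the scene. Friction and masses are not known exactly. Their poses are not given: they have to be found in the camera images.
- lower: Lower half of the flow cell, loose, about 0.4 kg: off-white plastic block 110 mm long (y) x 56 mm wide (x) x 26 mm high, flat on the bench at the start. Origin at the centre of its underside; z up, y along its length. Two steel dowels and a seal pad on its top face; an 8 mm brass hose stub, 14 mm long, 13 mm up, on each end. Can be taken across its width, between the dowels.
- thick_dowel (a point): Tip of the lower half's thick dowel: round-nosed steel, 12 mm diameter, its tip 18 mm above the top face; at x = 0, y = +38, z = 44 mm of the lower half.
- thin_dowel (a point): Tip of the thin dowel: the same but 8 mm diameter; at x = 0, y = -38, z = 44 mm of the lower half.
- seal (a joint): Black seal pad, 36 mm (x) x 44 mm (y), in the middle of the lower half's top face, sprung. 0: 4 mm proud of the face; 0.004 m: pressed level with it. Begins to give at 4 N, level at 10 N.
- upper: Upper half, loose, about 0.2 kg: off-white plastic plate 110 mm long (y) x 56 mm wide (x) x 18 mm thick, flat on the bench, right way up. Origin at the centre of its underside; z up, y along its length; grip rib on top, a through hole at each end. Fitted, its axes point as the lower half's and its origin is 26 mm above that one's when flush; unpressed it rides 4 mm higher on the seal.
- wide_hole (a point): Top mouth of the upper half's wide hole, 14 mm diameter, for the thick dowel; at x = 0, y = +38, z = 18 mm of the upper half.
- narrow_hole (a point): Top mouth of the narrow hole, 10 mm diameter, for the thin dowel; at x = 0, y = -38, z = 18 mm of the upper half.
- rib (a point): Middle of the top of the upper half's grip rib: 16 mm wide (x), 40 mm long (y), standing on the plate's centre from 18 to 47 mm above the underside.
- jar_a: Amber glass jar with a white cap, 64 mm diameter, 70 mm high, loose, upright on the bench. Origin at the centre of its underside. Its centre is about 300 mm from that of the other jar; the jars stand roughly left and right as seen from the robot. jar_a is the left one (larger y).
- jar_b: The other jar, the same; the right one (smaller y). Origin at the centre of its underside.
- rack: White tube rack with glass tubes, 200 mm (x) x 100 mm (y), tubes up to 84 mm high, loose, to the right of the work. Origin at the centre of its underside. Not to be moved.
- calculator: White pocket calculator, 130 mm (x) x 70 mm (y) x 16 mm, loose, to the left of the work. Origin at the centre of its underside. Not to be moved.
Things that resemble listed ones, but are neither listed nor needed, are in the scene too. What is shaped like the upper but orange or red is not meant.

How it is judged:
By the outcome, as a careful person would: the job done as asked, in the order asked, and still so for the second after the job is handed in, while the arm keeps its last pose, push and grip.
It also fails if it takes over 58 s, if anything falls off the work surface, if the arm or the gripper's body presses on something with over 40 N, if the wrist force passes 120 N, or if a joint passes its speed limit or range.

## Robot

A 6-joint arm with a two-finger parallel gripper is mounted at the origin on the work surface. World frame = base frame: x ahead of the robot, y to its left, z up, the work surface at z = 0. Lengths are in m, angles in degrees, forces in N, time in s.
With the tool pointing down it reaches from about 0.25 to 0.725 m from the base axis. Payload 9.7 kg.
Tool frame: the origin (TCP) lies midway between the tips of the shut fingers; the grasp point (between the pads) lies 19 mm behind it (bot.pinch_z is the distance from the TCP to the grasp point, in m); z points along the fingers, y is the line along which they close (so a half turn about z gives the same grasp; the last joint's range is limited). The gripper opens to 85 mm and grips with 20 to 120 N. Pads are 22 mm wide; open, the fingers measure 114 mm over their backs; the gripper's body (76 mm by 85 mm) begins 54 mm behind the grasp point. The pads swing forward as they close: fully open they stand 13 mm farther back than shut.
Start: joints at [-63.713, 4.979, 10.078, 95.1, 0, 90], TCP at [0.244, -0.493, 0.231] pointing down, gripper open.
Joint ranges: [-179.16, 179.16], [-48.56, 103.87], [-65.8, 70.77], [-126.05, 130.52], [-82.76, 87.17], [-180, 180]. Speed limits (degrees/s): [127.2, 127.2, 147.25, 180, 180, 180].

## Interface

Orientations are given as [roll, pitch, yaw] about the fixed x, y, z axes, in that order (R = Rz(yaw) Ry(pitch) Rx(roll)).
In Python, from workcell import sensors, camera, camera_params, ticket, bot gives the robot as it stands.
- The arm moves only by the shell command python3 -m jog 'ROWS' [FORCE]. ROWS is JSON, a list that holds one entry, the list of rows, each a list of 5 numbers: the shift along the world's x, y, z in units of 50 mm (1.0 is 50 mm), then the turn about the world's z in units of 5 degrees (1.0 is 5 degrees), then the opening, from 0 (shut) to 1 (fully open). In form: [[[tx, ty, tz, yaw, grip], ...]]. A call has 1 to 8 rows; each row shifts and turns the commanded pose from where the row before left it; what a row does not reach is not made up. A row lasts 1/10 s, in which the tool goes at most 50 mm and 8.59 degrees, less where a joint would pass 70% of its speed; a pose out of reach is approached as far as the arm can. A call is refused whole if a number of a shift passes 1 or a number of a turn 1, either way. A call with a gripper value outside its range is refused whole. The fingers move at their own pace and stop on an object; FORCE is the grip in N (left out, the last holds). Time passes only in rows, so rows that do not move let the fingers close. It gives the time, the measured TCP pose, the force, the opening and the grip force at its end, in the units of the state.
- sensors.get_obs(): the state, without advancing time (a new reading comes with each control period).
- camera(name): name is "scene" or "top" or "wrist"; returns the picture (400x640x3 uint8, blue, green, red); there is no depth.
- camera_params(name): a dict with "fx", "fy", "cx", "cy" (pixels), "T" (4x4, takes a point from camera to world coordinates); the wrist camera has in their place "tool_from_camera" (4x4, takes a point from camera to tool coordinates, whose origin is the TCP and whose axes are the flange's). Camera axes: x right, y down, z forward; pixel columns grow to the right and rows downward; lengths in m; the calibration is good to about 2 mm. A picture is of the moment at which its call begins: read the wrist's pose just before it. camera_params takes no time and is no camera call.
- ticket.job_done(): hands the job in; it is judged then, once.
The state is a dict: "time": time; "q": joint angles; "qd": joint speeds; "joint_efforts": joint torques, N m; "ee_pos": TCP position; "tcp_rot": TCP orientation; "wrist_force": force on the tool from outside, world axes, zero at the start; "torque": the same for the moment, N m; "opening": finger opening in m; "grasp_force": force on a finger pad.
Only numpy, scipy, OpenCV 4.12 (cv2) and the standard library are available. Lean on these libraries where they do the work, as an engineer would, in place of code of your own. Each camera call takes 0.05 s, during which the arm holds its last target. There are 200 camera calls.

## Working session

There is one attempt and no reset: what is moved stays moved. The work goes in short steps, Python scripts to look and compute and a shell command to move; the robot and the scene stay as the last step left them, time stands still between calls to the robot, and variables do not carry over. Pictures are saved under pics/ and viewed, at most 10 in all, crops included, and the job is handed in when it is done.

```bash
mkdir -p pics; python3 - <<'E'
from workcell import *
import cv2,numpy as np
for n in("top","scene"):
    cv2.imwrite(f"pics/{n}0.png",camera(n)); p=camera_params(n); print(n,p["fx"],p["cx"],p["cy"],np.round(p["T"],3).tolist())
print(camera_params("wrist")); print(sensors.get_obs(),bot.pinch_z)
E
```

```text
top 518.4546149137567 322.5932320856872 197.3588676748761 [[-0.008, -0.994, 0.11, 0.301], [-1.0, 0.006, -0.02, 0.025], [0.019, -0.111, -0.994, 1.706], [0.0, 0.0, 0.0, 1.0]]
scene 482.797788799324 317.72283379898647 200.1836404806109 [[-0.775, 0.377, -0.508, 1.131], [0.632, 0.444, -0.635, 0.806], [-0.014, -0.813, -0.582, 0.79], [0.0, 0.0, 0.0, 1.0]]
{'fx': 311.0319209798684, 'fy': 311.0319209798684, 'cx': 319.5625327013205, 'cy': 200.9667614330346, 'tool_from_camera': array([[-1.35473812e-03, -9.58577264e-01, -2.84829410e-01,
         7.42936083e-02],
       [ 9.99998850e-01, -1.10464840e-03, -1.03867685e-03,
        -2.02788583e-04],
       [ 6.81015665e-04, -2.84830490e-01,  9.58577659e-01,
        -1.41412838e-01],
       [ 0.00000000e+00,  0.00000000e+00,  0.00000000e+00,
         1.00000000e+00]])}
{'time': 0.1, 'q': array([-6.37140723e+01,  5.00800380e+00,  1.00378637e+01,  9.50993191e+01,
       -3.53068999e-04,  8.99993545e+01]), 'qd': array([ 0.01345768, -0.09454383,  0.05586836,  0.07052972, -0.03625594,
       -0.05589525]), 'joint_efforts': array([-6.12243839e-04, -5.21560693e+01,  4.65653121e+01,  1.59672985e-02,
       -3.69093539e-05,  1.75552015e-05]), 'ee_pos': array([ 0.24347315, -0.49293921,  0.23064331]), 'tcp_rot': array([-1.79930541e+02,  3.52286201e-04,  2.62865736e+01]), 'wrist_force': array([0.23423928, 0.38948825, 0.63989919]), 'torque': array([-0.00559568,  0.02987616,  0.00337778]), 'grasp_force': 0.0, 'opening': 0.08572439250782035} 0.0187
```

View pics/top0.png

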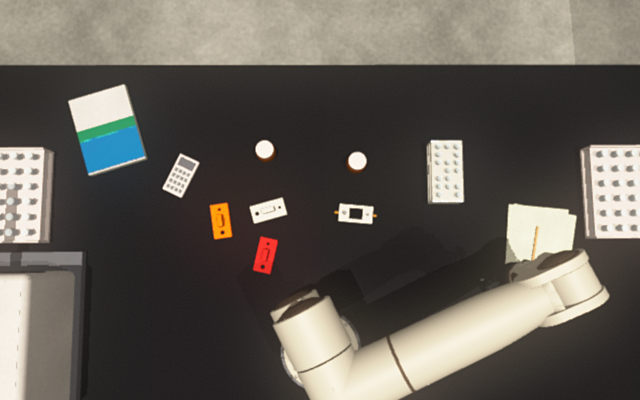

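View pics/scene0.png

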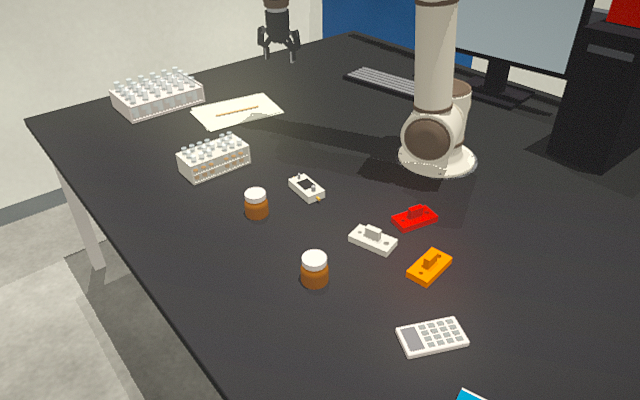

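```bash
cat > h.py <<'E'
from workcell import *
import cv2,numpy as np
from scipy.spatial.transform import Rotation as R
def cam(name):
    if name!="wrist":
        p=camera_params(name); return camera(name),p,np.array(p["T"])
    o=sensors.get_obs(); img=camera(name); p=camera_params(name)
    T=np.eye(4);T[:3,:3]=R.from_euler("xyz",o["tcp_rot"],degrees=True).as_matrix();T[:3,3]=o["ee_pos"]
    return img,p,T@p["tool_from_camera"]
def cast(px,p,T,z):
    px=np.atleast_2d(px).astype(float)
    d=np.c_[(px[:,0]-p["cx"])/p["fx"],(px[:,1]-p["cy"])/p["fy"],np.ones(len(px))]@T[:3,:3].T
    return T[:3,3]+d*((z-T[2,3])/d[:,2])[:,None]
def proj(P,p,T):
    c=(np.atleast_2d(P)-T[:3,3])@T[:3,:3]
    return np.c_[p["fx"]*c[:,0]/c[:,2]+p["cx"],p["fy"]*c[:,1]/c[:,2]+p["cy"]]
def white(img,lo=120,sat=70):
    h=cv2.cvtColor(img,cv2.COLOR_BGR2HSV); return ((h[...,2]>lo)&(h[...,1]<sat)).astype(np.uint8)*255
E
python3 - <<'E'
from h import *
img,p,T=cam("top")
m=white(img)
cs,_=cv2.findContours(m[100:270,150:480],cv2.RETR_EXTERNAL,cv2.CHAIN_APPROX_NONE,offset=(150,100))
for c in cs:
    if cv2.contourArea(c)<100: continue
    M=cv2.moments(c);px=[M["m10"]/M["m00"],M["m01"]/M["m00"]]
    z=.07 if px[1]<175 and 240<px[0]<400 else .022
    P=cast(c[:,0],p,T,z)[:,:2]; r=cv2.minAreaRect((P*1000).astype(np.float32))
    print(np.round(px,1),cv2.contourArea(c),np.round(cast(px,p,T,z)[0],4),r)
cv2.imwrite("pics/top1.png",cv2.resize(img[130:240,230:390],None,fx=5,fy=5,interpolation=cv2.INTER_CUBIC))
E
```

```text
[355.3 213.4] 583.5 [ 0.4352 -0.1156  0.022 ] ((435.0946044921875, -116.06306457519531), (112.83454132080078, 60.15734100341797), 84.42459869384766)
[267.8 210.1] 601.5 [0.4478 0.1693 0.022 ] ((447.9299011230469, 169.14312744140625), (60.504207611083984, 114.12677001953125), 15.340373992919922)
[180.5 175.2] 844.5 [0.5641 0.4544 0.022 ] ((564.2431030273438, 454.28277587890625), (72.91253662109375, 132.09918212890625), 64.16014862060547)
[357.1 160.3] 233.0 [ 0.6021 -0.12    0.07  ] ((601.4141235351562, -121.38765716552734), (54.598655700683594, 55.424015045166016), 89.20800018310547)
[445.  171.2] 2145.5 [ 0.573  -0.4147  0.022 ] ((574.4146728515625, -414.04345703125), (119.49510955810547, 207.606689453125), 89.53394317626953)
[264.  148.6] 240.0 [0.6412 0.1778 0.07  ] ((641.7279052734375, 177.871826171875), (57.46511459350586, 56.802955627441406), 44.53449630737305)
```

View pics/top1.png

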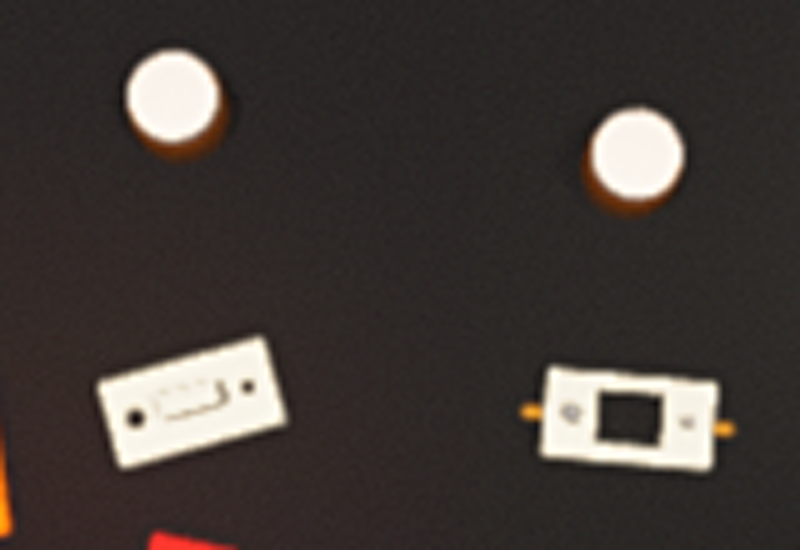

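```bash
python3 -m jog '[[[0.38,0.75,0,1,1],[0.38,0.75,0,1,1],[0.38,0.75,0,1,1],[0.38,0.75,0,1,1],[0.38,0.75,0,1,1],[0.38,0.75,0,1,1],[0.38,0.75,0,1,1],[0.38,0.75,0,1,1]]]'
python3 -m jog '[[[0.38,0.75,0,1,1],[0.38,0.75,0,1,1],[0,0,0,1,1],[0,0,0,0.6,1],[0,0,0,0,1],[0,0,0,0,1]]]'
python3 - <<'E'
from h import *
img,p,T=cam("wrist"); cv2.imwrite("pics/w0.png",img)
E
```

```text
time: 0.95
ee_pos: [0.3959, -0.1915, 0.2312]
tcp_rot: [180.0, -0.0, 66.5]
wrist_force: [0.3, -0.5, -1.4]
opening: 0.0853
grasp_force: 0.0
time: 1.55
ee_pos: [0.4335, -0.1182, 0.2312]
tcp_rot: [-180.0, -0.0, 84.2]
wrist_force: [-0.2, -0.6, -0.5]
opening: 0.0849
grasp_force: 0.0
```

View pics/w0.png

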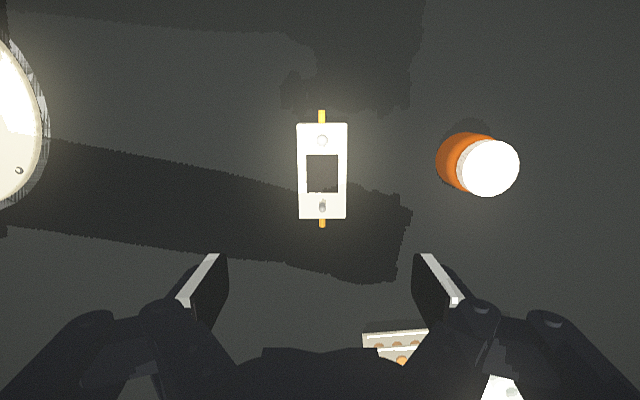

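```bash
cat >> h.py <<'E'
def plate(img,p,T,ztop,roi):
    x0,y0,x1,y1=roi
    m=white(img)[y0:y1,x0:x1]
    cs,_=cv2.findContours(m,cv2.RETR_EXTERNAL,cv2.CHAIN_APPROX_NONE,offset=(x0,y0))
    c=max(cs,key=cv2.contourArea)
    r=cv2.minAreaRect((cast(c[:,0],p,T,ztop)[:,:2]*1000).astype(np.float32))
    return c,r
E
python3 - <<'E'
from h import *
img,p,T=cam("wrist")
c,r=plate(img,p,T,.026,(270,90,375,250)); print(r,cv2.boundingRect(c))
g=cv2.cvtColor(img,cv2.COLOR_BGR2GRAY)
dk=(g<90).astype(np.uint8)[140:205,300:345]; M=cv2.moments(dk,True)
seal=[M["m10"]/M["m00"]+300,M["m01"]/M["m00"]+140]; print("seal",cast(seal,p,T,.030)[0])
h=cv2.cvtColor(img,cv2.COLOR_BGR2HSV)
cap=((h[...,2]>200)&(h[...,1]<40)).astype(np.uint8); cap=cap[120:215,430:540]
M=cv2.moments(cap,True);print("jar_b",cast([M["m10"]/M["m00"]+430,M["m01"]/M["m00"]+120],p,T,.070)[0],M["m00"])
o=sensors.get_obs();print(o["ee_pos"],o["tcp_rot"])
E
```

```text
((437.4217834472656, -113.77810668945312), (110.01800537109375, 56.48469924926758), 84.11893463134766) (296, 122, 52, 97)
seal [ 0.44614829 -0.13049071  0.03      ]
jar_b [ 0.60093463 -0.11711746  0.07      ] 2792.0
[ 0.43345737 -0.1183664   0.23122098] [-1.79994350e+02 -1.50437721e-03  8.41796455e+01]
```

```bash
python3 -m jog '[[[0.07,0.08,-0.8,0,1],[0,0,-0.8,0,1],[0,0,-0.8,0,1],[0,0,-0.8,0,1],[0,0,-0.8,0,1],[0,0,-0.3,0,1],[0,0,-0.3,0,1],[0,0,0,0,1]]]' 60
python3 -m jog '[[[0,0,-0.06,0,1],[0,0,0,0,0.4],[0,0,0,0,0.4],[0,0,0,0,0.4],[0,0,0,0,0.4],[0,0,0,0,0.4]]]' 60
```

```text
time: 2.45
ee_pos: [0.4356, -0.1141, -0.0007]
tcp_rot: [-179.8, -0.0, 84.2]
wrist_force: [-0.5, 0.5, 0.9]
opening: 0.0856
grasp_force: 0.0
time: 3.05
ee_pos: [0.4376, -0.1143, -0.0007]
tcp_rot: [179.9, 0.0, 84.3]
wrist_force: [-1.7, 0.1, 6.4]
opening: 0.0549
grasp_force: 65.5
```

```bash
python3 -m jog '[[[0,0,0.3,0,0.4],[0,0,0.6,0,0.4],[0,0,0.8,0,0.4],[0,0,0.8,0,0.4],[0,0,0.6,0,0.4],[0.4,0.4,0.3,0,0.4],[0.6,0.6,0.4,0,0.4],[0.6,0.6,0.4,0,0.4]]]' 60
python3 -m jog '[[[0.6,0.6,0.4,-0.36,0.4],[0.6,0.6,0.3,0,0.4],[0.6,0.5,0,0,0.4],[0.3,0.3,0,0,0.4],[0,0,0,0,0.4],[0,0,0,0,0.4],[0,0,0,0,0.4]]]' 60
python3 - <<'E'
from h import *
img,p,T=cam("wrist"); cv2.imwrite("pics/w1.png",img)
h=cv2.cvtColor(img,cv2.COLOR_BGR2HSV)
m=((h[...,2]>150)&(h[...,1]<60)).astype(np.uint8)*255
for c in cv2.findContours(m,cv2.RETR_EXTERNAL,cv2.CHAIN_APPROX_NONE)[0]:
    if cv2.contourArea(c)<300: continue
    e=cv2.fitEllipse(c);print(e,cv2.contourArea(c),cast(e[0],p,T,.07)[0],cast(e[0],p,T,.026)[0])
E
```

```text
time: 3.85
ee_pos: [0.5176, -0.0333, 0.209]
tcp_rot: [-180.0, 0.0, 84.2]
wrist_force: [1.1, -1.5, -4.3]
opening: 0.0546
grasp_force: 65.5
time: 4.55
ee_pos: [0.6216, 0.0654, 0.2432]
tcp_rot: [-180.0, 0.0, 82.5]
wrist_force: [-0.3, 0.3, -4.1]
opening: 0.0547
grasp_force: 65.8
((319.5648193359375, 320.10028076171875), (64.3861312866211, 139.59547424316406), 89.98412322998047) 2509.5 [ 0.60041665 -0.1008271   0.07      ] [ 0.5958778  -0.13425087  0.026     ]
((315.82550048828125, 206.6383819580078), (121.00542449951172, 162.76712036132812), 74.31153106689453) 12235.5 [0.61524954 0.04004453 0.07      ] [0.6127855  0.02632571 0.026     ]
((154.77627563476562, 98.04264831542969), (53.4702262878418, 135.3560333251953), 150.78919982910156) 5062.5 [0.47665266 0.16895664 0.07      ] [0.45480186 0.17326988 0.026     ]
((325.6717224121094, 61.41273498535156), (58.18730545043945, 64.20854187011719), 2.8660330772399902) 2932.0 [0.64360566 0.17930594 0.07      ] [0.64510803 0.18506684 0.026     ]
((607.1746826171875, 250.31317138671875), (68.97896575927734, 512.53271484375), 2.748434066772461) 21887.0 [ 0.92754497 -0.05261468  0.07      ] [ 0.96876441 -0.07929455  0.026     ]
```

View pics/w1.png

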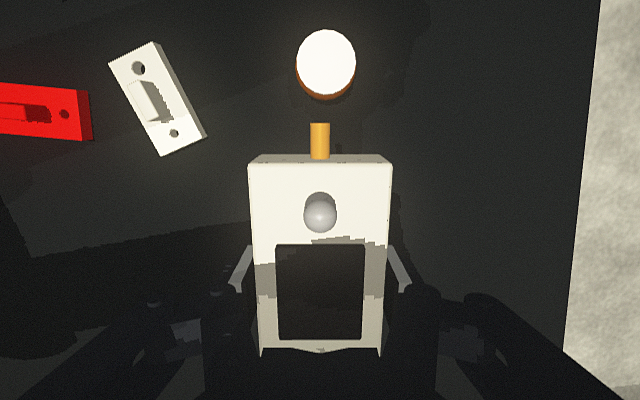

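```bash
python3 - <<'E'
from h import *
img,p,T=cam("wrist")
o=sensors.get_obs();z=o["ee_pos"][2]+.0307
P=cast([[277,244],[362,244],[364,340],[275,340]],p,T,z);print(P)
Q=P.mean(0);y=np.radians(o["tcp_rot"][2]);d=(Q-o["ee_pos"])[:2]
print("off tool-x",d@[np.cos(y),np.sin(y)],"perp",d@[-np.sin(y),np.cos(y)],o["ee_pos"],o["tcp_rot"])
t=np.array([.6219,.0298]);print((t-Q[:2])/.05)
E
```

```text
[[0.60971409 0.09049637 0.27435834]
 [0.64227237 0.08615044 0.27435834]
 [0.63891006 0.04161272 0.27435834]
 [0.60122357 0.0466261  0.27435834]]
off tool-x 0.001228526597409412 perp -0.0012633381259846011 [0.62161597 0.06516986 0.24365834] [1.79983761e+02 8.14392129e-04 8.24364022e+01]
[-0.02260045 -0.72842813]
```

```bash
python3 -m jog '[[[0,-0.4,-0.1,-0.06,0.4],[0,-0.33,-0.5,0,0.4],[0,0,-0.8,0,0.4],[0,0,-0.9,0,0.4],[0,0,-0.9,0,0.4],[0,0,-0.8,0,0.4],[0,0,-0.5,0,0.4],[0,0,-0.2,0,0.4]]]' 60
python3 -m jog '[[[0,0,0,0,0.4],[0,0,0,0,0.4],[0,0,0,0,0.4]]]' 60
```

```text
time: 5.45
ee_pos: [0.6199, 0.0287, 0.0055]
tcp_rot: [-179.8, 0.0, 82.1]
wrist_force: [-0.1, -0.1, -3.5]
opening: 0.0552
grasp_force: 65.7
time: 5.75
ee_pos: [0.6233, 0.0293, 0.0106]
tcp_rot: [179.8, -0.0, 82.2]
wrist_force: [-0.9, 0.0, -5.1]
opening: 0.0551
grasp_force: 65.7
```

```bash
python3 -m jog '[[[0,0,-0.07,0,0.4],[0,0,-0.07,0,0.4],[0,0,-0.06,0,0.4],[0,0,0,0,0.4],[0,0,0,0,0.4],[0,0,0,0,0.4]]]' 60; python3 -m jog '[[[0,0,-0.02,0,0.4],[0,0,0,0,0.4],[0,0,0,0,0.4]]]' 60
```

```text
time: 6.35
ee_pos: [0.6223, 0.0294, -0.0006]
tcp_rot: [179.9, -0.0, 82.2]
wrist_force: [-3.6, -0.5, 6.0]
opening: 0.0549
grasp_force: 67.1
time: 6.65
ee_pos: [0.6223, 0.0294, -0.0006]
tcp_rot: [179.9, -0.0, 82.2]
wrist_force: [-6.5, -0.2, 12.8]
opening: 0.0547
grasp_force: 68.0
```

```bash
python3 -m jog '[[[0,0,0.02,0,0.4],[0,0,0,0,0.75],[0,0,0,0,0.85],[0,0,0,0,1],[0,0,0,0,1],[0,0,0.3,0,1],[0,0,0.6,0,1],[0,0,0.8,0,1]]]'
python3 -m jog '[[[0,0,0.8,0,1],[0,0,0.8,0,1],[0,0,0.8,0,1],[0,0.5,0.3,0,1],[0,0,0,0,1],[0,0,0,0,1],[0,0,0,0,1]]]'
python3 - <<'E'
from h import *
img,p,T=cam("wrist"); cv2.imwrite("pics/w2.png",img)
t,tp,tT=cam("top"); cv2.imwrite("pics/top2.png",t)
h=cv2.cvtColor(img,cv2.COLOR_BGR2HSV)
m=((h[...,2]>150)&(h[...,1]<60)).astype(np.uint8)*255
for c in cv2.findContours(m,cv2.RETR_EXTERNAL,cv2.CHAIN_APPROX_NONE)[0]:
    if cv2.contourArea(c)<300: continue
    r=cv2.minAreaRect((cast(c[:,0],p,T,.026)[:,:2]*1000).astype(np.float32))
    e=cv2.fitEllipse(c);print(cv2.boundingRect(c),e[0],cast(e[0],p,T,.07)[0],r)
E
```

```text
time: 7.45
ee_pos: [0.6211, 0.0293, 0.0836]
tcp_rot: [-179.8, 0.0, 82.2]
wrist_force: [0.7, 0.1, -0.7]
opening: 0.0853
grasp_force: 0.0
time: 8.15
ee_pos: [0.6217, 0.054, 0.2175]
tcp_rot: [-179.9, 0.0, 82.2]
wrist_force: [-0.3, 0.2, 0.6]
opening: 0.0856
grasp_force: 0.0
(300, 311, 50, 42) (323.7359619140625, 333.62469482421875) [ 0.60455452 -0.1107792   0.07      ] ((599.5436401367188, -145.38827514648438), (63.62984848022461, 60.13469696044922), 2.1293129920959473)
(298, 150, 52, 95) (323.1876220703125, 195.9044189453125) [0.62521461 0.04645567 0.07      ] ((623.4837036132812, 30.55874252319336), (108.88150787353516, 55.147064208984375), 82.12095642089844)
(87, 24, 104, 127) (138.7061004638672, 86.40094757080078) [0.47872575 0.16703133 0.07      ] ((455.89947509765625, 169.08334350585938), (55.07175827026367, 107.990966796875), 15.324501037597656)
(291, 6, 66, 74) (323.6990661621094, 42.60064697265625) [0.64360171 0.17914372 0.07      ] ((644.87255859375, 186.29248046875), (64.31395721435547, 62.97760009765625), 84.01293182373047)
(581, 0, 59, 390) (614.0958251953125, 292.29266357421875) [ 0.9161316  -0.10065193  0.07      ] ((941.662109375, -58.55914306640625), (70.5821762084961, 485.9147644042969), 8.354787826538086)
```

View pics/w2.png

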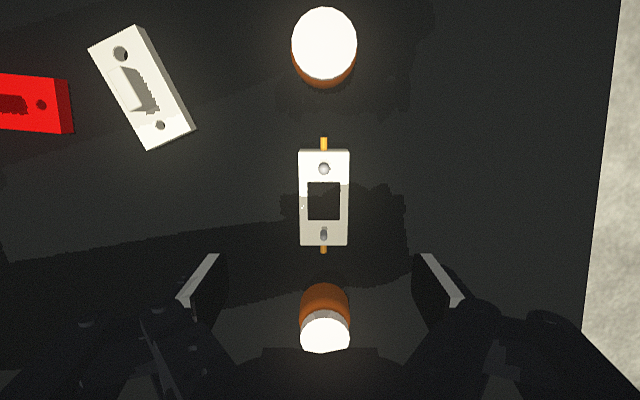

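```bash
python3 -m jog '[[[-0.57,0.38,0,0.9,1],[-0.57,0.38,0,0.9,1],[-0.57,0.38,0,0.9,1],[-0.57,0.38,0,0.9,1],[-0.57,0.38,0,0.9,1],[-0.57,0.38,0,0.12,1],[0,0,0,0,1],[0,0,0,0,1]]]'
python3 - <<'E'
from h import *
img,p,T=cam("wrist"); cv2.imwrite("pics/w3.png",img)
o=sensors.get_obs();print(o["ee_pos"],o["tcp_rot"])
c,r=plate(img,p,T,.018,(260,70,385,270)); print(r,cv2.boundingRect(c))
E
```

```text
time: 9.05
ee_pos: [0.4508, 0.1684, 0.2182]
tcp_rot: [180.0, 0.0, 105.3]
wrist_force: [0.4, -0.2, 0.2]
opening: 0.0851
grasp_force: 0.0
[0.45124867 0.1680739  0.21804707] [-1.79995161e+02  1.32493791e-02  1.05280430e+02]
((450.59375, 170.85714721679688), (56.833187103271484, 110.0501937866211), 15.268278121948242) (292, 124, 53, 98)
```

View pics/w3.png

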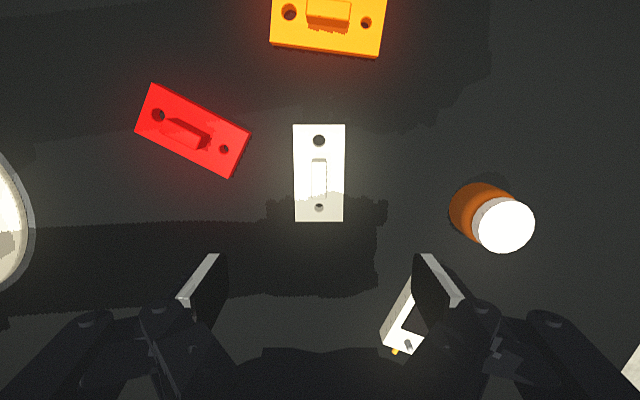

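```bash
python3 -m jog '[[[-0.02,0.04,-0.5,0,1],[0,0,-0.8,0,1],[0,0,-0.8,0,1],[0,0,-0.8,0,1],[0,0,-0.6,0,1],[0,0,-0.3,0,1],[0,0,0,0,1],[0,0,0,0,1]]]' 40
python3 -m jog '[[[0,0,-0.1,0,0.6],[0,0,0,0,0.4],[0,0,0,0,0.1],[0,0,0,0,0],[0,0,0,0,0],[0,0,0,0,0],[0,0,0,0,0],[0,0,0,0,0]]]' 40
```

```text
time: 9.9
ee_pos: [0.4509, 0.1703, 0.0294]
tcp_rot: [179.9, -0.0, 105.2]
wrist_force: [0.5, 0.4, 0.5]
opening: 0.0853
grasp_force: 0.0
time: 10.7
ee_pos: [0.4504, 0.1705, 0.0238]
tcp_rot: [180.0, -0.0, 105.3]
wrist_force: [-1.9, 0.1, 5.7]
opening: 0.0154
grasp_force: 40.9
```

```bash
python3 -m jog '[[[0,0,0.2,0,0],[0,0,0.5,0,0],[0,0,0.8,0,0],[0,0,0.8,0,0],[0,0,0.7,0,0],[0,0,0.4,0,0],[0,0,0,0,0],[0,0,0,0,0]]]' 100
python3 -m jog '[[[0.57,-0.47,0,-0.9,0],[0.57,-0.47,0,-0.9,0],[0.57,-0.47,0,-0.9,0],[0.57,-0.47,0,-0.9,0],[0.57,-0.47,0,-0.9,0],[0.57,-0.47,0,-0.12,0],[0,0,0,0,0],[0,0,0,0,0]]]' 100
python3 - <<'E'
from h import *
o=sensors.get_obs();print(o["ee_pos"],o["tcp_rot"],o["opening"],o["grasp_force"])
img,p,T=cam("wrist"); cv2.imwrite("pics/w4.png",img)
E
```

```text
time: 11.5
ee_pos: [0.4499, 0.1703, 0.1924]
tcp_rot: [-180.0, 0.0, 105.3]
wrist_force: [-0.2, 0.0, -2.8]
opening: 0.0145
grasp_force: 98.2
time: 12.3
ee_pos: [0.6205, 0.0288, 0.1904]
tcp_rot: [-179.7, 0.0, 82.1]
wrist_force: [-0.7, -0.3, -2.6]
opening: 0.0141
grasp_force: 98.6
[0.62052277 0.02879017 0.19042996] [-1.79747425e+02  3.60932823e-02  8.21230893e+01] 0.01412727426121422 98.64552855491638
```

View pics/w4.png

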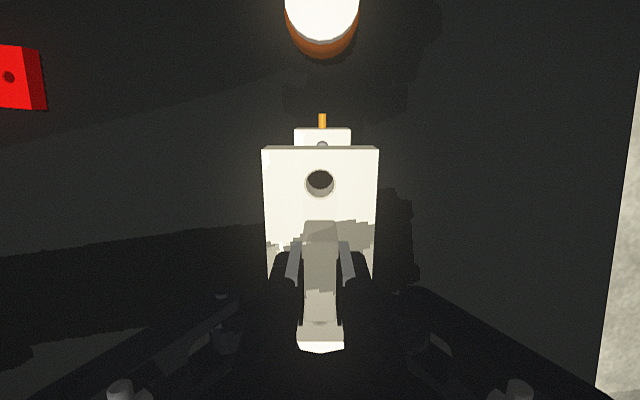

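```bash
python3 - <<'E'
from h import *
img=cv2.imread("pics/w4.png");p=camera_params("wrist");C=p["tool_from_camera"]
# tool frame, z along fingers: plate top at +.0058
def tool(px,z): return cast(px,p,C,z)
g=cv2.cvtColor(img,cv2.COLOR_BGR2GRAY)
print([ (r,int(g[r,290]),int(g[r,350])) for r in range(143,155)])
m=((g<175).astype(np.uint8)*255)[160:206,296:346]
c=max(cv2.findContours(m,cv2.RETR_EXTERNAL,cv2.CHAIN_APPROX_NONE,offset=(296,160))[0],key=cv2.contourArea)
e=cv2.fitEllipse(c);print(e,"hole tool",tool(e[0],.0058))
print(tool([[262,150],[379,149.5]],.0058))
# lower previously: block top corners in held view w1: top z = -.0267
i1=cv2.imread("pics/w1.png");g1=cv2.cvtColor(i1,cv2.COLOR_BGR2GRAY)
print([(r,int(g1[r,275]),int(g1[r,365])) for r in range(150,170)])
# lower in current image: stub column and block right/left edges just beyond the plate
row=g[137];print(np.where(row[280:365]>150)[0][[0,-1]]+280)
E
```

```text
[(143, 63, 181), (144, 63, 169), (145, 119, 154), (146, 151, 146), (147, 152, 146), (148, 130, 129), (149, 203, 205), (150, 249, 247), (151, 248, 246), (152, 246, 245), (153, 246, 245), (154, 245, 244)]
((319.5282897949219, 183.0240478515625), (26.64043426513672, 27.558578491210938), 85.77714538574219) hole tool [[0.03905894 0.00134858 0.0058    ]]
[[ 0.05503507 -0.0257185   0.0058    ]
 [ 0.05520141  0.02935224  0.0058    ]]
[(150, 67, 58), (151, 56, 55), (152, 57, 55), (153, 58, 57), (154, 125, 119), (155, 149, 151), (156, 143, 147), (157, 146, 146), (158, 148, 145), (159, 151, 149), (160, 145, 148), (161, 144, 139), (162, 160, 163), (163, 205, 203), (164, 227, 230), (165, 235, 233), (166, 236, 236), (167, 241, 240), (168, 243, 242), (169, 243, 241)]
[294 350]
```

```bash
python3 - <<'E'
from h import *
p=camera_params("wrist");C=p["tool_from_camera"]
print(cast([[250,162.7],[390,162.7]],p,C,-.0267), cast([[320,149]],p,C,.0058))
# same-pose check: lower far end edge & thick dowel in w2 (TCP .6217,.054,.2175,yaw82.2)
T=np.eye(4);T[:3,:3]=R.from_euler("xyz",[180,0,82.2],degrees=True).as_matrix();T[:3,3]=[.6217,.054,.2175]
T=T@C
img=cv2.imread("pics/w2.png");g=cv2.cvtColor(img,cv2.COLOR_BGR2GRAY)
print([int(v) for v in g[146:156,310]],[int(v) for v in g[238:250,310]])
E
```

```text
[[ 0.05444511 -0.02440563 -0.0267    ]
 [ 0.05438337  0.02755465 -0.0267    ]] [[0.05546938 0.00159317 0.0058    ]]
[52, 49, 74, 131, 147, 194, 250, 255, 254, 254] [194, 191, 189, 189, 194, 195, 195, 129, 24, 34, 41, 35]
```

```bash
python3 -m jog '[[[0,0,-0.3,0,0],[0,0,-0.6,0,0],[0,0,-0.6,0,0],[0,0,-0.5,0,0],[0,0,-0.2,0,0],[0,0,0,0,0],[0,0,0,0,0],[0,0,0,0,0]]]' 100
python3 - <<'E'
from h import *
img,p,T=cam("wrist"); 
s,_,_=cam("scene"); a=img[80:260,230:410];b=s[150:270,230:350]
cv2.imwrite("pics/c5.png",np.hstack([cv2.resize(a,(400,400)),cv2.resize(b,(400,400),interpolation=cv2.INTER_CUBIC)]))
o=sensors.get_obs();print(o["ee_pos"],o["tcp_rot"],o["wrist_force"])
E
```

```text
time: 13.15
ee_pos: [0.6218, 0.0296, 0.0852]
tcp_rot: [179.9, -0.0, 82.2]
wrist_force: [0.8, -0.1, -1.9]
opening: 0.0141
grasp_force: 98.7
[0.62173019 0.02946512 0.08472137] [ 1.79882850e+02 -2.23636683e-02  8.21905803e+01] [ 0.3117945   0.72067666 -1.93857645]
```

View pics/c5.png

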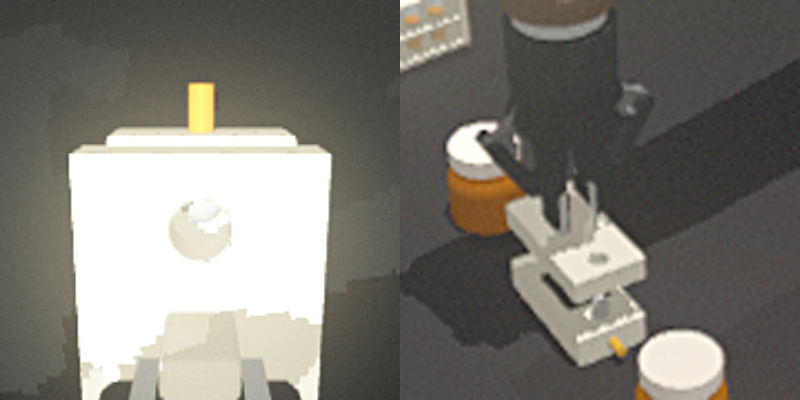

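```bash
python3 -m jog '[[[0.01,-0.01,-0.1,0,0],[0,0,-0.1,0,0],[0,0,-0.1,0,0],[0,0,0,0,0],[0,0,0,0,0]]]' 100
python3 -m jog '[[[0,0,-0.06,0,0],[0,0,0,0,0],[0,0,0,0,0]]]' 100
python3 -m jog '[[[0,0,-0.06,0,0],[0,0,0,0,0],[0,0,0,0,0]]]' 100
```

```text
time: 13.75
ee_pos: [0.6214, 0.0288, 0.0679]
tcp_rot: [-180.0, 0.0, 82.2]
wrist_force: [-0.8, 0.6, -1.7]
opening: 0.0144
grasp_force: 98.7
time: 14.05
ee_pos: [0.6216, 0.0289, 0.0653]
tcp_rot: [-180.0, -0.0, 82.2]
wrist_force: [0.5, 0.4, -1.9]
opening: 0.0136
grasp_force: 98.7
time: 14.35
ee_pos: [0.6215, 0.0289, 0.0622]
tcp_rot: [-180.0, 0.0, 82.2]
wrist_force: [-1.0, -0.1, -1.9]
opening: 0.0143
grasp_force: 98.7
```

```bash
python3 -m jog '[[[0,0,-0.05,0,0],[0,0,-0.05,0,0],[0,0,-0.05,0,0],[0,0,0,0,0],[0,0,0,0,0]]]' 100
python3 -m jog '[[[0,0,-0.03,0,0],[0,0,0,0,0],[0,0,0,0,0]]]' 100
python3 -m jog '[[[0,0,-0.03,0,0],[0,0,0,0,0],[0,0,0,0,0]]]' 100
```

```text
time: 14.85
ee_pos: [0.6215, 0.0289, 0.0547]
tcp_rot: [-180.0, 0.0, 82.2]
wrist_force: [-0.1, 0.4, -1.5]
opening: 0.0142
grasp_force: 98.7
time: 15.15
ee_pos: [0.6218, 0.0289, 0.0538]
tcp_rot: [180.0, -0.0, 82.2]
wrist_force: [-0.8, -0.2, 1.3]
opening: 0.0138
grasp_force: 99.3
time: 15.45
ee_pos: [0.6219, 0.0289, 0.0522]
tcp_rot: [180.0, -0.0, 82.2]
wrist_force: [0.3, -0.2, 4.8]
opening: 0.014
grasp_force: 99.7
```

```bash
python3 -m jog '[[[0,0,-0.03,0,0],[0,0,0,0,0],[0,0,0,0,0]]]' 100
python3 -m jog '[[[0,0,-0.03,0,0],[0,0,0,0,0],[0,0,0,0,0]]]' 100
python3 -m jog '[[[0,0,-0.02,0,0],[0,0,0,0,0],[0,0,0,0,0]]]' 100
```

```text
time: 15.75
ee_pos: [0.6219, 0.0289, 0.0508]
tcp_rot: [180.0, -0.0, 82.2]
wrist_force: [-1.0, -0.5, 5.8]
opening: 0.0142
grasp_force: 100.0
time: 16.05
ee_pos: [0.6219, 0.0289, 0.05]
tcp_rot: [179.9, -0.0, 82.2]
wrist_force: [-2.1, -0.0, 11.0]
opening: 0.0142
grasp_force: 100.5
time: 16.35
ee_pos: [0.6219, 0.0289, 0.05]
tcp_rot: [179.9, -0.0, 82.2]
wrist_force: [-5.8, 0.4, 17.1]
opening: 0.0141
grasp_force: 101.5
```

```bash
python3 -m jog '[[[-0.01,0,-0.01,0,0],[0,0,0,0,0],[0,0,0,0,0],[0,0,0,0,0],[0,0,0,0,0],[0,0,0,0,0],[0,0,0,0,0],[0,0,0,0,0]]]' 100
python3 - <<'E'
from h import *
t,p,T=cam("top"); s,_,_=cam("scene")
cv2.imwrite("pics/c6.png",np.hstack([cv2.resize(t[120:200,240:380],(400,229),interpolation=cv2.INTER_CUBIC),cv2.resize(s[170:290,220:430],(400,229),interpolation=cv2.INTER_CUBIC)]))
old=cv2.imread("pics/top0.png")
for n,roi in dict(jar_a=(250,135,280,165),jar_b=(343,145,372,175),rack=(415,130,480,210),calc=(155,145,205,205)).items():
    x0,y0,x1,y1=roi
    print(n,[np.round([M["m10"]/M["m00"],M["m01"]/M["m00"]],2).tolist() for M in (cv2.moments(white(i)[y0:y1,x0:x1],True) for i in (old,t))])
E
```

```text
time: 17.15
ee_pos: [0.6219, 0.0289, 0.0499]
tcp_rot: [179.8, -0.0, 82.2]
wrist_force: [-4.3, -0.4, 18.5]
opening: 0.0139
grasp_force: 101.8
jar_a [[14.03, 13.64], [14.04, 13.66]]
jar_b [[14.1, 15.29], [14.1, 15.25]]
rack [[30.05, 41.19], [30.06, 41.19]]
calc [[25.48, 30.2], [25.48, 30.2]]
```

View pics/c6.png

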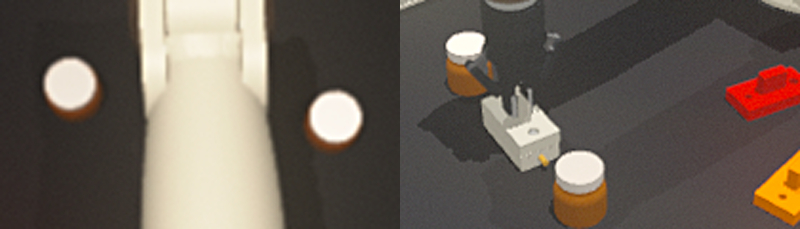

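The picture shows the halves closed into one block (about 520,130 in the right panel) between the jars. The jars, rack and calculator have not moved.

```bash
python3 -c "from workcell import ticket; print(ticket.job_done())"
```

```text
the job is handed in; nothing more can be done
None
```

I handed the job in at about 17 s: the lower half sits midway between the jars and in line with them (to about 1–2 mm by camera), the upper half is on its dowels and still held pressed flush at about 18 N, and the jars, rack and calculator have not moved.

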